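# Free the ratchet pawl and lower the bench magnifier over the watch

## Task

At the watchmaker's bench, bring the magnifier down over the watch: first press the yellow thumb pad of the stand's ratchet pawl all the way down, with the arm still up, so that it stays clear of the teeth, then push the magnifier's arm gently down past its teeth, all the way to its stop, and let go. Use only the fingertips: grip and lift nothing, do not force the arm while the pawl still holds it, and leave the watch, bottle, jar and screwdriver where they are.

Things in the scene. Friction and masses are not known exactly. Their poses are not given: they have to be found in the camera images.
- stand: Grey magnifier stand screwed to the bench. Origin: under the column on the bench, straight below the arm's hinge. Its x axis points horizontally the way the magnifier arm points, z up, y level across the arm. Base plate 230 x 110 x 12 mm (x from -145 to +85 mm); block 100 x 50 mm to 82 mm height; two fork cheeks to 175 mm height carry the hinge. The pawl pad lies on the -x side, the lens on the +x side.
- hinge (a point): Point on the arm's hinge axis, midway between the cheeks, 160 mm above the bench. The hinge axis is the stand's y axis. The arm carries a toothed steel wheel here, 60 mm in radius, so up to 220 mm above the bench.
- boom (a joint): Angle of the magnifier arm (rad). It rises 0.60 rad above level at 0 and sinks as the value grows; 0.70 is its lower stop, where the arm dips 0.10 rad below level. It starts raised, between 0.02 and 0.10. While the pawl is engaged its teeth stop the arm from going below 0.12. Once free, the stiff friction hinge holds the arm wherever it is left, and some 3 to 6 N on the red pad moves it down.
- boom_pad (a point): Centre of the upper face of the red push pad on the arm, 34 mm along the arm, 30 mm wide, 145 mm from the hinge axis along the arm and 13 mm above the arm's centre line. The arm is an aluminium bar 18 mm wide and 14 mm thick. The pad is about 0.24 m above the bench at the start and about 0.16 m with the arm at its stop.
- lens (a point): Centre of the round lens at the arm's end, 228 mm from the hinge along the arm; black rim 116 mm outside diameter, 12 mm thick.
- pawl (a joint): Angle of the yellow pawl (rad): 0 engaged in the teeth, 0.28 fully free. Its stiff friction pivot holds it wherever it is left (no spring return); some 4 to 6 N on its pad moves it. It clears the teeth from about 0.12 on.
- pawl_pad (a point): Centre of the upper face of the yellow thumb pad at the rear end of the pawl, 30 mm along the stand's x, 28 mm across, 114 mm above the bench when engaged. It is pressed straight down; it goes down 22 mm to fully free (92 mm above the bench), against a hard stop. It pivots about a level axis 80 mm away, nearer the column, 14 mm below the pad's face.
- watch_stand: Loose black watch stand 80 x 66 mm with a steel watch on it, 44 mm high, standing on the bench below the lens. Origin: centre of its underside.
- bottle: White conical alcohol bottle with red collar and clear cap, 72 mm across, 124 mm high, loose beside the stand. Origin: centre of its underside.
- parts_jar: Small glass jar with blue cap, 48 mm across, 55 mm high, loose beside the stand. Origin: centre of its underside.
- screwdriver: Screwdriver with green handle, 130 mm long, lying loose on the bench beside the stand, on the side away from the lens. Origin: about the middle of its length, on the bench.
Things that resemble listed ones, but are neither listed nor needed, are in the scene too. Of the things that look like the bottle, the larger one is meant.

How it is judged:
By the outcome, as a careful person would: the job done as asked, in the order asked, and still so for the second after the job is handed in, with the robot touching nothing.
It also fails if it takes over 42 s, if anything falls off the work surface, if the arm or the gripper's body presses on something with over 40 N, if the wrist force passes 120 N, or if a joint passes its speed limit or range.

## Robot

A 6-joint arm with a two-finger parallel gripper is mounted at the origin on the work surface. World frame = base frame: x ahead of the robot, y to its left, z up, the work surface at z = 0. Lengths are in m, angles in rad, forces in N, time in s.
With the tool pointing down it reaches from about 0.4 to 0.825 m from the base axis. Payload 7 kg.
Tool frame: the origin (TCP) lies between the finger pads; the fingertips stand 22 mm ahead of it and the grasp point (between the pads) lies 3 mm ahead of it (arm.tip_reach is the distance from the TCP to the fingertips, in m); z points along the fingers, y is the line along which they close (so a half turn about z gives the same grasp; the last joint's range is limited). The gripper opens to 88 mm and grips with 3 to 60 N. Pads are 19 mm wide; open, the fingers measure 130 mm over their backs; the gripper's body (78 mm by 193 mm) begins 47 mm behind the grasp point.
Start: joints at [1.414, 0.359, 0.012, 0, -1.224, -0.288], TCP at [0.29, 0.609, 0.249] pointing down, gripper open.
Joint ranges: [-3.07, 3.07], [-1.43, 2.12], [-1.02, 1.25], [-3.03, 1.67], [-3.05, -0], [-3.03, 3.03]. Speed limits (rad/s): [2.39, 2.39, 3.01, 3.14, 3.14, 3.14].

## Interface

Orientations are given as [roll, pitch, yaw] about the fixed x, y, z axes, in that order (R = Rz(yaw) Ry(pitch) Rx(roll)).
In Python, from station import arm, viewer gives the robot as it stands. The module is installed in compiled form; this text tells all that it offers.
- The arm moves only by the tool apply_moves, never from a script. Its argument "commands" is a list that holds one entry, the list of rows, each a list of 5 numbers: the closure, from -1 (fully open) to 1 (shut), then the shift along the world's x, y, z as a fraction of full scale, then the turn about the world's z as a fraction of full scale. In form: [[[fingers, tx, ty, tz, yaw], ...]]. A call has 1 to 12 rows; each row shifts and turns the commanded pose from where the row before left it; what a row does not reach is not made up. Full scale, the value 1, is 20 cm for a shift and pi rad for a turn. A row lasts 1/10 s, in which the tool goes at most 50 mm and 8.59 degrees, less where a joint would pass 70% of its speed; a pose out of reach is approached as far as the arm can. A call with a number of a shift or a turn outside -1 to 1 is refused whole. A call with a gripper value outside its range is refused whole. The fingers move at their own pace and stop on an object; "force" is the grip in N (left out, the last holds). Time passes only in rows, so rows that do not move let the fingers close. It gives the time, the measured TCP pose, the force, the opening and the grip force at its end, in the units of the state.
- arm.get_state(): the state, without advancing time (a new reading comes with each control period).
- viewer.grab_frame(name): name is "side" or "top" or "wrist"; returns a dict with "image" (400x640x3 uint8, blue, green, red), "mtx" (3x3 intrinsics, pixels), "rvec" (rotation vector, rad) and "tvec" (3), from world to camera coordinates, as OpenCV has them. Camera axes: x right, y down, z forward; pixel columns grow to the right and rows downward; lengths in m; the calibration is good to about 2 mm. A picture is of the moment at which its call begins. There is no depth.
- arm.job_done(): hands the job in; it is judged then, once.
The state is a dict: "t": time; "q": joint angles; "qd": joint speeds; "joint_efforts": joint torques, N m; "eef_pos": TCP position; "ee_rot": TCP orientation; "force": force on the tool from outside, world axes, zero at the start; "moment": the same for the moment, N m; "width": finger opening in m; "gripper_force": force on a finger pad.
Only numpy, scipy, OpenCV 4.12 (cv2) and the standard library are available. Lean on these libraries where they do the work, as an engineer would, in place of code of your own. Each camera call takes 0.05 s, during which the arm holds its last target. There are 200 camera calls.

## Working session

There is one attempt and no reset: what is moved stays moved. The work goes in short steps, Python scripts to look and compute and a tool call to move; the robot and the scene stay as the last step left them, time stands still between calls to the robot, and variables do not carry over. Pictures are saved under pics/ and viewed, at most 10 in all, crops included, and the job is handed in when it is done.

Besides the shell and the picture viewer there is one more tool, called after "Request:" in YAML: its name, and indented under it one key for each argument. apply_moves: Moves the arm, as the interface text tells. Shift numbers are shares of 20 cm and turn numbers shares of pi rad, none past 1 either way. Its arguments: {"type":"object","properties":{"commands":{"type":"array","items":{"type":"array","items":{"type":"array","items":{"type":"number"}}}},"force":{"type":"number"}},"required":["commands"]}

```bash
mkdir -p pics
cat > h.py <<'E'
import numpy as np, cv2
from station import arm, viewer
def grab(n,f):
    d=viewer.grab_frame(n); cv2.imwrite(f'pics/{f}.png',d['image']); np.savez(f'pics/{f}.npz',**{k:np.array(d[k]) for k in('mtx','rvec','tvec')}); return d
def onz(d,px,z):
    R=cv2.Rodrigues(np.array(d['rvec'],float))[0]; t=np.array(d['tvec'],float).reshape(3)
    c=-R.T@t; r=R.T@np.linalg.inv(d['mtx'])@np.array([*px,1.]); return c+r*(z-c[2])/r[2]
def proj(d,P): return cv2.projectPoints(np.array(P,float).reshape(-1,3),np.array(d['rvec'],float),np.array(d['tvec'],float),np.array(d['mtx'],float),None)[0].reshape(-1,2)
E
python3 - <<'E'
from h import *
for n in('top','side'): grab(n,n+'0')
s=arm.get_state();print(s['eef_pos'],s['ee_rot'],s['width'],s['force'],arm.tip_reach)
E
```

```text
[0.29029065 0.60896062 0.24774872] [ 3.14014834e+00 -1.39157707e-04 -4.44876643e-01] 0.08756286538279485 [-0.62484246  0.47055457  0.22416279] 0.022
```

View pics/top0.png

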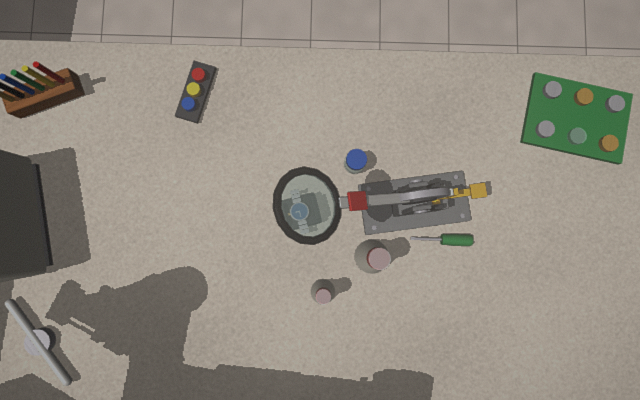

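View pics/side0.png

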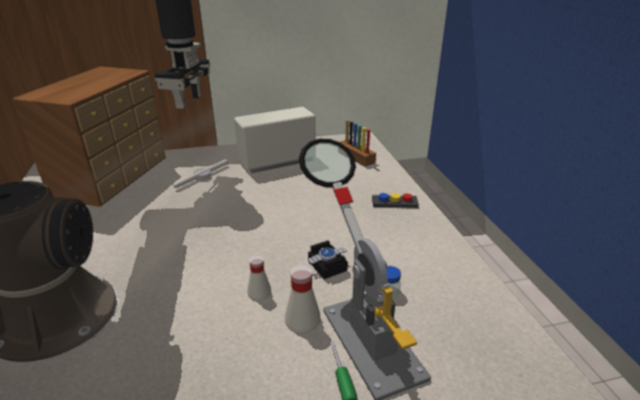

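The top view shows the stand with its red pad at (357,201), yellow pawl pad at (479,190), lens at (307,206), large bottle at (378,258) and small look-alike at (323,292). In the side view the red pad is at (343,196), the yellow pad at (403,339). Possible mix-ups: yellow disc (193,89) and red disc (198,74) on the coloured block, and the yellow upright of the pawl near the wheel. By description I choose the pads on the stand.

Run:
```python
from h import *
from scipy.optimize import least_squares
D={}
for n in('top0','side0'):
    D[n]={k:v for k,v in np.load(f'pics/{n}.npz').items()}; D[n]['im']=cv2.imread(f'pics/{n}.png')
def blobs(n,col,lo):
    h=cv2.cvtColor(D[n]['im'],cv2.COLOR_BGR2HSV); m=cv2.inRange(h,*lo)
    k,l,s,c=cv2.connectedComponentsWithStats(m)
    for i in range(1,k):
        if s[i,4]>25: print(n,col,c[i].round(1),s[i])
for n in D:
    blobs(n,'y',((18,120,90),(32,255,255))); blobs(n,'r',((0,150,70),(6,255,255)))
t=D['top0']
pp=onz(t,(479,190),.114); ln=onz(t,(307,206),.28); rp=onz(t,(357,201),.24)
print(pp,rp,ln); 
for n,p in(('bottle',(378,258)),('jar',(357,160)),('watch',(300,211))): print(n,onz(t,p,{'bottle':.12,'jar':.055,'watch':.04}[n]))
corn=[(359,184),(464,171),(471,219),(364,234)]
C=np.array([onz(t,p,.012) for p in corn]);print(C.round(4))
a=cv2.resize(D['top0']['im'][150:250,340:500],None,fx=5,fy=5,interpolation=cv2.INTER_CUBIC)
cv2.imwrite('pics/crop.png',a[:, :800])
```

```text
top0 y [24.5 68.2] [22 66  6  6 28]
top0 y [192.9  88.5] [187  82  13  15 143]
top0 y [584.5  95.7] [577  88  16  16 202]
top0 y [609.6 142.3] [602 135  16  16 208]
top0 y [468.3 192. ] [432 183  55  21 390]
top0 r [35.5 64.1] [33 62  6  6 27]
top0 r [197.6  73.5] [192  68  13  12 119]
top0 r [351.7 203.4] [348 193  15  18  64]
side0 y [363.1 140.3] [361 128   5  23  65]
side0 y [394.9 197. ] [391 193  10   9  69]
side0 y [393.4 321.5] [374 287  42  62 740]
side0 r [342.9 195.4] [334 188  18  16 194]
side0 r [406.8 197.4] [403 194   9   8  57]
side0 r [256.8 269.2] [251 266  12   7  48]
side0 r [300.9 286.7] [292 281  19  11 133]
[ 0.62046997 -0.31815939  0.114     ] [ 0.58159832 -0.07562608  0.24      ] [0.56855358 0.00120747 0.28      ]
bottle [ 0.48891321 -0.12746461  0.12      ]
jar [ 0.68399692 -0.0920811   0.055     ]
watch [0.57779976 0.02209231 0.04      ]
[[ 0.6407 -0.1012  0.012 ]
 [ 0.6745 -0.3272  0.012 ]
 [ 0.5714 -0.3413  0.012 ]
 [ 0.5342 -0.1134  0.012 ]]
```

View pics/crop.png

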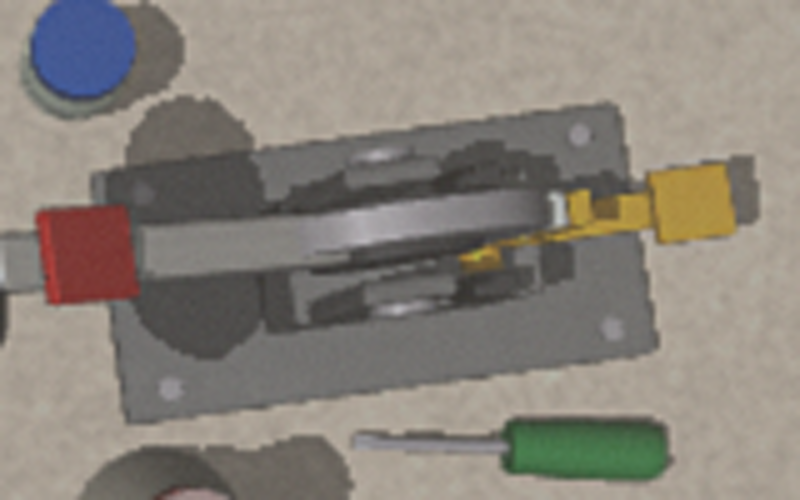

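The close crop shows the yellow pad at (692,204) and the red pad at (87,254) in crop pixels, i.e. (478.4,190.8) and (357.4,200.8) in the full picture. Both belong to the stand, so the choice is confirmed.

```bash
cat > fit.py <<'E'
from h import *
from scipy.optimize import least_squares
T,S=[dict(np.load(f'pics/{n}.npz')) for n in('top0','side0')]
def W(p,q):
    c,s=np.cos(p[2]),np.sin(p[2]); q=np.array(q,float).reshape(-1,3)
    return np.c_[p[0]+c*q[:,0]-s*q[:,1],p[1]+s*q[:,0]+c*q[:,1],q[:,2]]
def bp(a,b,r=.145,h=.013): e=.6-b; return [r*np.cos(e)-h*np.sin(e),0,.16+r*np.sin(e)+h*np.cos(e)]
if __name__=='__main__':
    ct=[(358.6,185),(463.6,170.6),(471.6,220),(365.6,234.4)]
    cq=[(.085,-.055,.012),(-.145,-.055,.012),(-.145,.055,.012),(.085,.055,.012)]
    def f(p):
        pts=W(p,cq+[bp(0,p[3]),(p[4],p[5],.114)])
        return np.r_[(proj(T,pts)-np.array(ct+[(357.4,200.8),(478.4,190.8)])).ravel(),(proj(S,pts[4:])-np.array([(342.9,195.4),(403.5,339)])).ravel()]
    r=least_squares(f,[.61,-.19,1.71,.06,-.13,0],loss='soft_l1'); p=r.x
    print(p.round(4),f(p).reshape(-1,2).round(1).tolist())
    print('yaw deg',np.degrees(p[2]),'pawl',W(p,(p[4],p[5],.114)),'boom',W(p,[bp(0,p[3]),bp(0,.3),bp(0,.7)]),'wheel',p[:2])
E
python3 fit.py
```

```text
[ 0.5998 -0.192   1.7272  0.061  -0.1278  0.0018] [[-0.4, -1.1], [0.2, -0.6], [0.6, 0.6], [-0.1, 0.6], [-0.0, -0.1], [0.8, 0.5], [-0.3, -0.2], [0.3, -1.7]]
yaw deg 98.96291944749412 pawl [[ 0.61796729 -0.31854325  0.114     ]] boom [[ 0.58146052 -0.07569319  0.24557984]
 [ 0.57882592 -0.058989    0.2152698 ]
 [ 0.57712909 -0.04823058  0.15845921]] wheel [ 0.59980874 -0.19202648]
```

Request:
apply_moves:
  commands:
    - [[1,0,0,0.2,0],[1,0,0,0.2,0],[1,0,0,0.2,0],[1,0,0,0.2,0],[1,0.068,-0.193,0,-0.044],[1,0.068,-0.193,0,-0.044],[1,0.068,-0.193,0,-0.044],[1,0.068,-0.193,0,-0.044],[1,0.068,-0.193,0,-0.044],[1,0.068,-0.193,0,-0.044],[1,0.068,-0.193,0,-0.044],[1,0.068,-0.193,0,0]]
  force: 10

```text
t: 1.3
eef_pos: [0.3993, 0.2987, 0.4084]
ee_rot: [3.141, -0.0, -1.417]
force: [0.5, 0.4, -0.5]
width: 0.0018
gripper_force: 0.0
```

Request:
apply_moves:
  commands:
    - [[1,0.068,-0.193,0,0],[1,0.068,-0.193,0,0],[1,0.068,-0.193,0,0],[1,0.068,-0.193,0,0],[1,0.068,-0.193,0,0],[1,0.068,-0.193,0,0],[1,0.068,-0.193,0,0],[1,0.068,-0.193,0,0],[1,0.068,-0.193,0,0],[1,0.068,-0.193,0,0],[1,0.068,-0.193,0,0],[1,0.068,-0.193,0,0]]

```text
t: 2.5
eef_pos: [0.5626, -0.1644, 0.4082]
ee_rot: [3.141, 0.0, -1.412]
force: [1.0, 0.9, 0.3]
width: 0.0004
gripper_force: 0.0
```

Request:
apply_moves:
  commands:
    - [[1,0.07,-0.195,0,0],[1,0.07,-0.195,0,0],[1,0.07,-0.195,0,0],[1,0.07,-0.195,0,0],[1,0,0,-0.2,0],[1,0,0,-0.2,0],[1,0,0,-0.2,0],[1,0,0,-0.2,0],[1,0,0,-0.2,0],[1,0,0,-0.15,0],[1,0,0,0,0]]

```text
t: 3.6
eef_pos: [0.6155, -0.3176, 0.1729]
ee_rot: [3.133, 0.005, -1.413]
force: [-0.0, 0.3, -0.8]
width: 0.0003
gripper_force: 0.0
```

Run:
```python
from h import *
grab('side','s1');grab('wrist','w1')
a=cv2.imread('pics/s1.png')[200:400,290:490]; b=cv2.imread('pics/w1.png')
cv2.imwrite('pics/c1.png',np.hstack([cv2.resize(a,(400,400)),cv2.resize(b,(400,250))[:250] if 0 else cv2.copyMakeBorder(cv2.resize(b,(400,250)),0,150,0,0,0)]))
print(arm.get_state()['eef_pos'])
```

```text
[ 0.618567   -0.31895122  0.17883186]
```

View pics/c1.png

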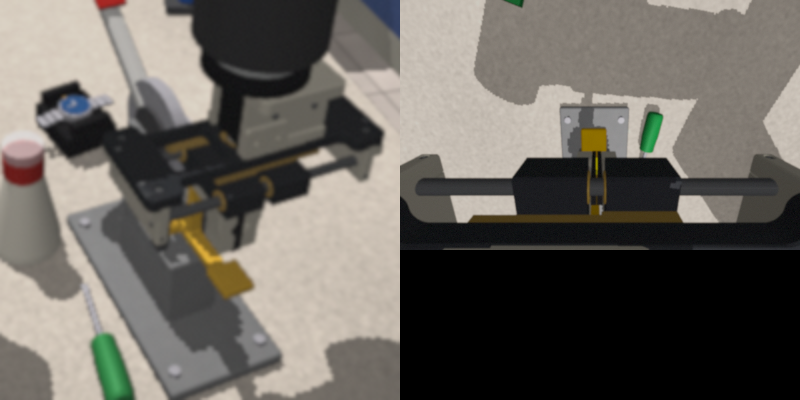

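The left panel (side crop) shows the gripper above the stand, with the closed fingertips ending near crop (245,245) and the yellow pad at (225,280). The right panel (wrist) shows the pad just ahead of the closed fingers. I'll check this by projection.

Run:
```python
from h import *
for n in('s1','w1'):
    d=dict(np.load(f'pics/{n}.npz'))
    print(n,proj(d,[(.6186,-.319,.1568),(.618,-.3185,.114),(.6186,-.319,.1788)]).round(1).tolist())
s=arm.get_state();print(s['eef_pos'],s['ee_rot'],s['q'],s['force'])
im=cv2.imread('pics/w1.png');h=cv2.cvtColor(im,cv2.COLOR_BGR2HSV);m=cv2.inRange(h,(18,120,90),(32,255,255));k,l,s,c=cv2.connectedComponentsWithStats(m)
print([(c[i].round(1),s[i]) for i in range(1,k) if s[i,4]>100])
```

```text
s1 [[406.8, 318.0], [403.8, 337.3], [408.3, 307.6]]
w1 [[310.8, 258.5], [311.9, 229.4], [310.6, 280.2]]
[ 0.618567   -0.31895122  0.17883186] [ 3.14049280e+00 -2.35152521e-04 -1.41207592e+00] [-1.96546226e-01  4.38262121e-01 -2.89043928e-02  6.75088549e-04
 -1.10457928e+00  3.54962763e-01] [0.17916337 0.65045607 0.44524111]
[(array([310., 226.]), array([ 289,  205,   42,   75, 1627], dtype=int32)), (array([301.1, 305. ]), array([299, 282,   5,  44, 131], dtype=int32)), (array([311.2, 335.5]), array([305, 329,  14,  15, 164], dtype=int32))]
```

Request:
apply_moves:
  commands:
    - [[1,0.003,-0.015,-0.08,0],[1,0,0,-0.08,0],[1,0,0,-0.02,0],[1,0,0,-0.015,0],[1,0,0,-0.015,0],[1,0,0,-0.015,0],[1,0,0,-0.015,0],[1,0,0,0,0]]

```text
t: 4.5
eef_pos: [0.6197, -0.3224, 0.1313]
ee_rot: [-3.14, -0.001, -1.412]
force: [0.1, -2.3, 3.5]
width: 0.0006
gripper_force: 1.4
```

Request:
apply_moves:
  commands:
    - [[1,0,0,-0.015,0],[1,0,0,-0.015,0],[1,0,0,-0.015,0],[1,0,0,-0.015,0],[1,0,0,-0.015,0],[1,0,0,0,0]]

```text
t: 5.1
eef_pos: [0.6193, -0.3217, 0.1151]
ee_rot: [-3.141, -0.0, -1.412]
force: [2.6, -3.5, 3.0]
width: 0.0004
gripper_force: 1.8
```

Request:
apply_moves:
  commands:
    - [[1,0,0,-0.01,0],[1,0,0,-0.005,0],[1,0,0,0,0],[1,0,0,0,0]]

```text
t: 5.5
eef_pos: [0.6196, -0.3218, 0.1141]
ee_rot: [-3.14, -0.001, -1.412]
force: [-0.4, -2.7, 11.4]
width: 0.0003
gripper_force: 6.2
```

Request:
apply_moves:
  commands:
    - [[1,0,0,-0.005,0],[1,0,0,-0.005,0],[1,0,0,0,0]]

```text
t: 5.8
eef_pos: [0.6197, -0.3218, 0.1134]
ee_rot: [-3.14, -0.002, -1.411]
force: [-2.4, -0.7, 19.2]
width: 0.0005
gripper_force: 9.3
```

Request:
apply_moves:
  commands:
    - [[1,0,0,0.05,0],[1,0,0,0.2,0],[1,0,0,0.2,0],[1,0,0,0.2,0],[1,0,0,0.2,0],[1,0,0,0.2,0],[1,0,0,0.2,0],[1,0,0,0.1,0],[1,0,0,0,0]]

```text
t: 6.7
eef_pos: [0.6192, -0.3211, 0.3833]
ee_rot: [-3.139, -0.0, -1.412]
force: [-0.0, -0.5, 0.4]
width: 0.0003
gripper_force: 0.0
```

Request:
apply_moves:
  commands:
    - [[1,-0.032,0.206,0,0],[1,-0.032,0.206,0,0],[1,-0.032,0.206,0,0],[1,-0.032,0.206,0,0],[1,-0.032,0.206,0,0],[1,-0.032,0.206,0,0],[1,0,0,0,0],[1,0,0,0,0]]

```text
t: 7.5
eef_pos: [0.5796, -0.0729, 0.379]
ee_rot: [3.138, 0.001, -1.41]
force: [-0.0, -0.8, -0.7]
width: 0.0006
gripper_force: 0.0
```

Run:
```python
from h import *
from fit import W,bp
grab('side','s2');d=grab('wrist','w2')
a=cv2.imread('pics/s2.png')[150:400,240:490]; b=cv2.imread('pics/w2.png')
cv2.imwrite('pics/c2.png',np.hstack([cv2.resize(a,(400,400)),cv2.copyMakeBorder(cv2.resize(b,(400,250)),0,150,0,0,0)]))
e=np.array(arm.get_state()['eef_pos']);print(e,arm.get_state()['force'])
p=[.5998,-.192,1.7272]
print('pads',proj(d,W(p,[bp(0,.061),(-.131,.0018,.092)])))
h=cv2.cvtColor(b,cv2.COLOR_BGR2HSV);m=cv2.inRange(h,(0,150,60),(6,255,255));k,l,s,c=cv2.connectedComponentsWithStats(m)
print([(c[i].round(1),s[i]) for i in range(1,k) if s[i,4]>100])
print(proj(dict(np.load('pics/s2.npz')),W(p,[(-.131,.0018,.092),(-.131,.0018,.114)])))
```

```text
[ 0.58013296 -0.07452997  0.37931817] [ 0.39910527 -0.12420577 -0.01509605]
pads [[311.73954018 196.73014453]
 [314.30937066 -55.82268978]]
[(array([312.1, 196. ]), array([ 296,  178,   33,   37, 1059], dtype=int32))]
[[403.49670131 348.26235098]
 [404.78818844 338.72460008]]
```

View pics/c2.png

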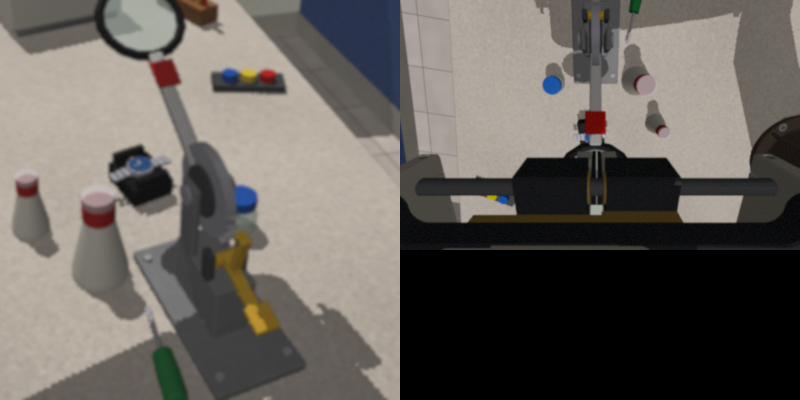

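The side crop shows the yellow pad at (262,318), i.e. (403.7,348.8) full, matching 92 mm height, so the pawl is fully free. The arm is still up and nothing else has moved. In the wrist panel the red pad at (595,122) lies within 1 px of its predicted place.

Request:
apply_moves:
  commands:
    - [[1,0,0,-0.15,0],[1,0,0,-0.15,0],[1,0,0,-0.15,0],[1,0,0,-0.03,0],[1,0,0,-0.02,0],[1,0,0,-0.02,0],[1,0,0,-0.02,0],[1,0,0,0,0]]

```text
t: 8.4
eef_pos: [0.5816, -0.0746, 0.2739]
ee_rot: [-3.139, -0.0, -1.412]
force: [0.7, 0.2, 3.3]
width: 0.0006
gripper_force: 1.2
```

Request:
apply_moves:
  commands:
    - [[1,-0.0016,0.0105,-0.02,0],[1,-0.0016,0.0105,-0.02,0],[1,-0.0016,0.0105,-0.02,0],[1,-0.0016,0.0105,-0.02,0],[1,-0.0016,0.0105,-0.02,0],[1,-0.0016,0.0105,-0.02,0],[1,-0.0016,0.0105,-0.02,0],[1,-0.0016,0.0105,-0.02,0]]

```text
t: 9.2
eef_pos: [0.5787, -0.0574, 0.2409]
ee_rot: [-3.14, -0.0, -1.412]
force: [0.9, 0.1, 4.9]
width: 0.0003
gripper_force: 1.9
```

Request:
apply_moves:
  commands:
    - [[1,-0.001,0.007,-0.022,0],[1,-0.001,0.007,-0.022,0],[1,-0.001,0.007,-0.022,0],[1,-0.001,0.006,-0.022,0],[1,-0.001,0.006,-0.022,0],[1,-0.001,0.005,-0.022,0],[1,0,0.004,-0.022,0],[1,0,0.003,-0.022,0],[1,0,0.002,-0.022,0],[1,0,0,-0.022,0],[1,0,0,-0.022,0],[1,0,0,0,0]]

```text
t: 10.4
eef_pos: [0.5761, -0.0485, 0.1911]
ee_rot: [3.139, -0.0, -1.412]
force: [-0.8, 0.1, -0.1]
width: 0.001
gripper_force: 0.0
```

Request:
apply_moves:
  commands:
    - [[1,0,0,-0.015,0],[1,0,0,-0.015,0],[1,0,0,-0.01,0],[1,0,0,-0.005,0],[1,0,0,0,0]]

```text
t: 10.9
eef_pos: [0.5765, -0.0485, 0.1828]
ee_rot: [3.141, -0.0, -1.412]
force: [-1.0, -0.3, 1.6]
width: 0.0001
gripper_force: 0.5
```

Request:
apply_moves:
  commands:
    - [[1,0,0,-0.008,0],[1,0,0,-0.008,0],[1,0,0,-0.005,0],[1,0,0,0,0],[1,0,0,0,0]]

```text
t: 11.4
eef_pos: [0.5768, -0.0486, 0.1809]
ee_rot: [-3.141, -0.001, -1.412]
force: [-8.4, 3.3, 17.0]
width: 0.0002
gripper_force: 8.9
```

Request:
apply_moves:
  commands:
    - [[1,0,0,0.02,0],[1,0,0,0.1,0],[1,0,0,0.2,0],[1,0,0,0.2,0],[1,0,0,0.2,0],[1,0,0,0.2,0],[1,0,0,0.1,0],[1,0,0,0,0],[1,0,0,0,0]]

```text
t: 12.3
eef_pos: [0.5771, -0.0483, 0.3826]
ee_rot: [-3.141, 0.0, -1.413]
force: [0.8, 0.1, 0.5]
width: 0.0003
gripper_force: 0.0
```

Run:
```python
from h import *
from fit import W,bp
grab('side','s3');d=grab('wrist','w3');ds=dict(np.load('pics/s3.npz'))
a=cv2.imread('pics/s3.png')[150:400,240:490]; b=cv2.imread('pics/w3.png')
cv2.imwrite('pics/c3.png',np.hstack([cv2.resize(a,(400,400)),cv2.copyMakeBorder(cv2.resize(b,(400,250)),0,150,0,0,0)]))
p=[.5998,-.192,1.7272]
for q in(.64,.67,.7): print(q,proj(d,W(p,bp(0,q))),proj(ds,W(p,[bp(0,q)])))
for i in(a,b):
  h=cv2.cvtColor(i,cv2.COLOR_BGR2HSV);m=cv2.inRange(h,(0,150,60),(6,255,255));k,l,s,c=cv2.connectedComponentsWithStats(m)
  print([((c[j]+((240,150) if i is a else 0)).round(1),s[j]) for j in range(1,k) if s[j,4]>60])
print(arm.get_state()['eef_pos'])
```

```text
0.64 [[313.06369089 177.92967702]] [[335.91582748 222.58072311]]
0.67 [[313.0689373  177.18482528]] [[335.85025442 224.34563336]]
0.7 [[313.07428146 176.34683802]] [[335.81125501 226.13567449]]
[(array([335.9, 227.2]), array([ 87,  72,  18,  11, 116], dtype=int32)), (array([301.2, 286.6]), array([ 52, 131,  19,  11, 137], dtype=int32))]
[(array([313.2, 174.9]), array([300, 162,  27,  29, 680], dtype=int32))]
[ 0.57656371 -0.04831878  0.38149638]
```

View pics/c3.png

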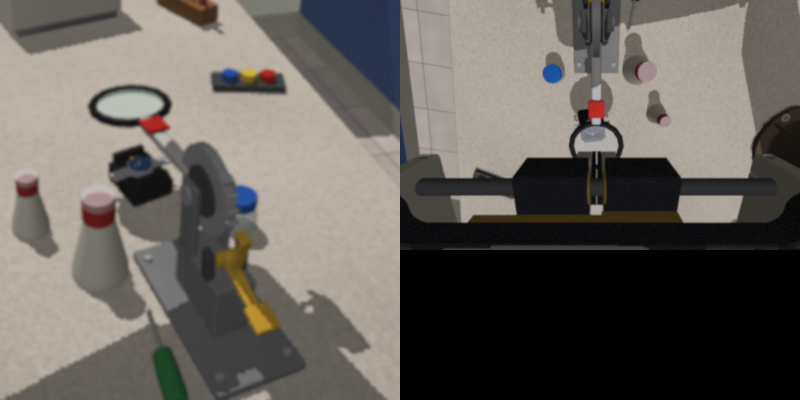

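The side crop shows the arm at its stop: red pad at (335.9,227.2) full, against (335.8,226.1) predicted for 0.70. The pawl pad is still down at crop (262,318), and the bottle, jar, watch and screwdriver haven't moved. The gripper is clear.

```bash
python3 -c "
from station import arm
print(arm.job_done())"
```

```text
the job is handed in; nothing more can be done
None
```

I pressed the pawl fully free, then pushed the magnifier arm down to its stop and let go. The job is handed in, and the last camera check before that showed the other objects undisturbed.

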